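# Fetch the thread spool from the indexed carousel

### The job

Turn the covered carousel by its finger pegs until the bay with the tall white thread spool stands in the cover's cut-out, swing the drop latch in and ease the turntable round until the latch drops home in its slot and locks it there; never wrench it against the latch. Then take the spool out and stand it upright in the free half of the wooden sewing tray, leaving the carousel latched and the other things where they are.

Things in the scene. Friction and masses are not known exactly. Their poses are not given: they have to be found in the camera images.
- carousel: Fixed grey round stand of the carousel, 342 mm across. Origin: centre of its underside, on the bench; z up; -x points out through the cover's cut-out. A clear cover hangs on its spindle: 252 mm across, top at z 93 mm, wall down to z 45, nut at the centre up to z 105. It is cut away, top and wall, within 48 degrees either side of -x, over one bay. Cover and stand never move.
- window (a point): Where the centre of the bay that faces out should be: in the cover's cut-out, 90 mm from the carousel's axis along the stand's -x, at the height of the bay floor (22 mm above the bench).
- bay_plate: Plywood turntable, 332 mm across, origin on the vertical axis it turns about, 14 mm above the bench; turns both ways without end, drags lightly (0.16 N m), stays where left. Six bays, centres 90 mm from the axis at 0, 60, 120.. degrees from its own +x; floor 8 mm above its origin; dividers between them 20 mm high, 22 to 134 mm from the axis.
- peg0 (a point): Top of one of six black finger pegs for turning the plate, all outside the cover: upright, 14 to 17 mm thick, free from 32 to 80 mm above the bench, 153 mm from the axis, halfway between bays (30, 90, 150.. degrees from the plate's +x; this one at 210). Free, the plate needs 1 to 2 N at a peg; against the latch it stops hard.
- latch_seat (a point): Point of the stand where the latch nose comes down: 153 mm from the axis, 60 degrees from the stand's -x towards its -y (robot's right), at the top of the index ring. The aluminium ring turns with the plate: 142 to 164 mm from the axis, top 32 mm above the bench, with a radial slot 11.5 mm wide, 10 mm deep, square-walled, in line with each bay's centre.
- latch (a joint): Drop latch, a brass arm on a level tangential hinge, 205 mm from the axis behind latch_seat, 45 mm above the bench. rad: 1.8-1.92 swung out, leaning outward, rests there; under 1.4 it tips inward by its weight; 0.17 its 8 mm nose rides on the index ring; 0 nose down in a slot, plate locked, a bay squarely out (play 0.7 degrees). Turn slowly (30 mm/s at the ring or less) or the nose skips the slot.
- latch_knob (a point): Centre of the red ball knob (19 mm) at the free end of the latch arm, 60 mm from the hinge. Swung out it stands 230 to 245 mm from the carousel's axis, about 95 mm above the bench; push it from outside straight towards the axis to swing the latch in.
- thread_spool: The tall spool of white thread, upright: 44 mm in diameter, 60 mm high, 40 to 85 g. Origin: centre of its underside. It stands loose, near the middle of one of the bays.
- wax: Yellow puck of beeswax, 38 mm wide, 12 mm high, loose in another bay. Origin: centre of its underside.
- measure: Red round tape measure, 51x66x19 mm, in another bay. Origin: under its middle.
- chalk: Blue triangular tailor's chalk, 44 mm, 6 mm thick, in another bay. Origin: centre of its underside.
- bobbin: Small bobbin with red thread, 21 mm wide, 12 mm high, in another bay. Origin: centre of its underside.
- tray: Shallow wooden sewing tray, fixed on the bench on the robot's left: 160 mm (its x) by 200 mm (its y), walls 6 mm thick and 22 mm high, inner floor about 6 mm above the bench. Origin: centre of its underside. Its +x half holds the bone folder and seam ripper; its -x half is free.
- bone_folder: Flat pale bone folder, 152x21x4 mm, lying along the tray's y axis, 55 mm from the tray's centre towards +x. Origin: centre of its underside.
- seam_ripper: Seam ripper with turquoise handle, 100x10x10 mm, lying along the tray's y axis, 28 mm from the tray's centre towards +x.
- linen_tape: Roll of beige tape lying flat on the bench, 66 mm across, 19 mm high, right of the carousel.
- snips: Yellow thread snips, 105 mm long, 8 mm high, on the bench to the right in front.
- starch_pot: White pot with screw cap, 55 mm across, 78 mm high, on the bench, right of the carousel.

How it is judged:
By the outcome, as a careful person would: the job done as asked, in the order asked, and still so for the second after the job is handed in, with the robot touching nothing.
It also fails if it takes over 72 s, if anything falls off the work surface, if the arm or the gripper's body presses on something with over 40 N, if the wrist force passes 120 N, or if a joint passes its speed limit or range.

### The arm

A 7-joint arm with a two-finger parallel gripper is mounted at the origin on the work surface; the furniture and walls round the work are solid. World frame = base frame: x ahead of the robot, y to its left, z up, the work surface at z = 0. Lengths are in mm, angles in degrees, forces in N, time in s.
With the tool pointing down it reaches from about 425 to 950 mm from the base axis. Payload 4.7 kg.
Tool frame: the origin (TCP) lies on the centre line of the jaws, within the pads' length; the fingertips stand 14 mm ahead of it and the grasp point (between the pads) lies 5 mm behind it; y points along the fingers, z is the direction in which the jaws open and shut, and the axes are right-handed (so a half turn about y gives the same grasp; the last joint's range is limited). The gripper opens to 85 mm and grips with 20 to 120 N. Pads are 22 mm wide; open, the fingers measure 114 mm over their backs; the gripper's body (76 mm by 85 mm) begins 54 mm behind the grasp point. The pads swing forward as they close: fully open they stand 13 mm farther back than shut.
Start: joints at [-78.26, 26.849, -2.785, 87.806, 1.381, 65.374, -4.715], TCP at [156.338, 656.662, 245.335] pointing down, gripper open.
Joint ranges: [-148.3, 148.3], [-19.14, 114.17], [-79.39, 73.82], [5.75, 140.21], [-59.74, 239.74], [12.07, 113.84], [-152.46, 152.46]. Speed limits (degrees/s): [147.25, 147.25, 180, 180, 180, 180, 180].

### API

Orientations are given as a 3x3 rotation matrix whose columns are the frame's x, y, z axes.
In Python, from rig import r gives the robot as it stands. The module is installed in compiled form; this text tells all that it offers.
- The arm moves only by the tool servo_tool, never from a script. Its arguments are lists of equal length, an entry for each row: "twist": the turn, a rotation vector about the world's x, y, z as a fraction of full scale, a list of three; "offset": the shift along the world's x, y, z as a fraction of full scale, a list of three; "hand": the finger opening in mm, from 0 to 85.4. A call has 1 to 12 rows; each row shifts and turns the commanded pose from where the row before left it; what a row does not reach is not made up. Full scale, the value 1, is 2 cm for a shift and 8 degrees for a turn. A row lasts 1/8 s, in which the tool goes at most 62.5 mm and 10.7 degrees, less where a joint would pass 70% of its speed; a pose out of reach is approached as far as the arm can. A call with a number of a shift or a turn outside -1 to 1 is refused whole. A call with a gripper value outside its range is refused whole. The fingers move at their own pace and stop on an object; "newtons" is the grip in N (left out, the last holds). Time passes only in rows, so rows that do not move let the fingers close. It gives the time, the measured TCP pose, the force and the opening at its end, in the units of the state.
- r.get_obs(): the state, without advancing time (a new reading comes with each control period).
- r.capture(name): name is "side" or "top" or "wrist"; returns the picture (400x640x3 uint8, red, green, blue); there is no depth.
- r.calibration(name): a dict with "fx", "fy", "cx", "cy" (pixels), "T" (4x4, takes a point from camera to world coordinates); the wrist camera has in their place "T_tool_cam" (4x4, takes a point from camera to tool coordinates, whose origin is the TCP and whose axes are the tool frame's). Camera axes: x right, y up, looking along -z (the intrinsics and any distortion apply to the point x, -y, -z); pixel columns grow to the right and rows downward; lengths in mm; the calibration is good to about 2 mm. A picture is of the moment at which its call begins: read the wrist's pose just before it. calibration takes no time and is no camera call.
- r.finish_job(): hands the job in, once; it reports no verdict.
The state is a dict: "time_s": time; "q": joint angles; "qvel": joint speeds; "tau": joint torques, N m; "ee_pos": TCP position; "orientation": TCP orientation; "wrist_force": force on the tool from outside, world axes, zero at the start; "ft_torque": the same for the moment, N m; "opening": finger opening in mm.
Only numpy, scipy, OpenCV 4.12 (cv2) and the standard library are available. Lean on these libraries where they do the work, as an engineer would, in place of code of your own. Each camera call takes 0.05 s, during which the arm holds its last target.

## Working session

There is one attempt and no reset: what is moved stays moved. The work goes in short steps, Python scripts to look and compute and a tool call to move; the robot and the scene stay as the last step left them, time stands still between calls to the robot, and variables do not carry over. Pictures are saved under pics/ and viewed, and the job is handed in when it is done.

Besides the shell and the picture viewer there is one more tool, called after "Call:" as name(argument=value, ...), one argument or row to a line, values as JSON. servo_tool: Moves the arm, as the interface text tells. Its arguments: {"type":"object","properties":{"twist":{"type":"array"},"offset":{"type":"array"},"hand":{"type":"array"},"newtons":{"type":"number"}},"required":["twist","offset","hand"]}

```bash
mkdir -p pics; ls; cat > h.py <<'E'
import numpy as np, cv2
from rig import r
def save(n,f):
    im=r.capture(n); cv2.imwrite('pics/'+f,im[:,:,::-1]); return im
E
python3 - <<'E'
from h import *
np.set_printoptions(precision=4,suppress=True)
o=r.get_obs(); print(o)
for n in ['side','top','wrist']: print(n,r.calibration(n))
save('side','s0.png');save('top','t0.png')
E
```

```text
pics
{'time_s': 0.0, 'q': array([-78.2597,  26.8987,  -2.7847,  87.8736,   1.3817,  65.3729,
        -4.7164]), 'qvel': array([-0.027 ,  0.0268,  0.0059, -0.0571,  0.0663, -0.0516, -0.1104]), 'tau': array([ -0.0002, -51.0311,  -0.0464, -23.7705,   0.0108,   0.0075,
         0.    ]), 'ee_pos': array([156.2472, 656.1071, 244.2458]), 'orientation': array([[ 0.9728, -0.0004,  0.2317],
       [-0.2317, -0.0019,  0.9728],
       [ 0.0001, -1.    , -0.0019]]), 'wrist_force': array([-0.1105, -0.4084,  0.4905]), 'ft_torque': array([ 0.0029,  0.0063, -0.0015]), 'opening': 85.26576373614135}
side {'fx': 366.33188611610046, 'fy': 366.33188611610046, 'cx': 325.8209633668827, 'cy': 197.59003847168904, 'T': array([[   0.9   ,    0.2847,   -0.3301,  178.4536],
       [  -0.4358,    0.5714,   -0.6954, -775.0236],
       [  -0.0094,    0.7697,    0.6383,  724.092 ],
       [   0.    ,    0.    ,    0.    ,    1.    ]])}
top {'fx': 493.5690673183522, 'fy': 493.5690673183522, 'cx': 314.7361441912688, 'cy': 197.02513259344548, 'T': array([[   0.0207,    0.9975,   -0.0669,  407.6787],
       [  -0.9998,    0.0207,   -0.0005,  -88.4607],
       [   0.0008,    0.0669,    0.9978, 1670.904 ],
       [   0.    ,    0.    ,    0.    ,    1.    ]])}
wrist {'fx': 352.1374873094667, 'fy': 352.1374873094667, 'cx': 319.00834870363855, 'cy': 201.6539433094342, 'T_tool_cam': array([[   0.0007,   -0.9615,   -0.2748,  -69.0546],
       [  -0.0009,    0.2748,   -0.9615, -128.5431],
       [   1.    ,    0.0009,   -0.0007,   -1.4508],
       [   0.    ,    0.    ,    0.    ,    1.    ]])}
```

View pics/s0.png

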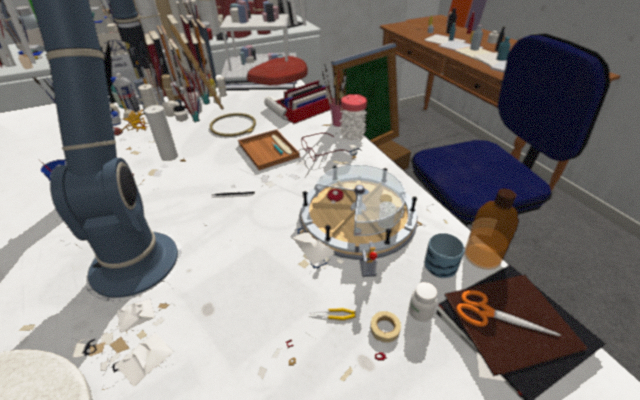

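View pics/t0.png

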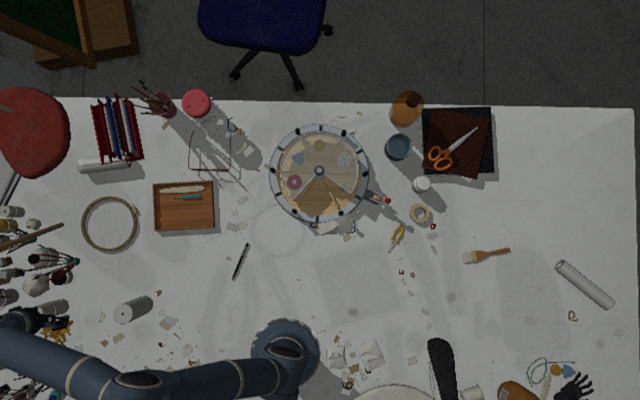

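```bash
python3 - <<'E'
import cv2
t=cv2.imread('pics/t0.png'); s=cv2.imread('pics/s0.png')
cv2.imwrite('pics/t0c.png',cv2.resize(t[115:235,255:415],None,fx=5,fy=5,interpolation=cv2.INTER_CUBIC))
cv2.imwrite('pics/s0c.png',cv2.resize(s[160:280,290:425],None,fx=5,fy=5,interpolation=cv2.INTER_CUBIC))
cv2.imwrite('pics/t0d.png',cv2.resize(t[170:240,140:230],None,fx=6,fy=6,interpolation=cv2.INTER_CUBIC))
E
```

```text
(no output)
```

View pics/t0c.png

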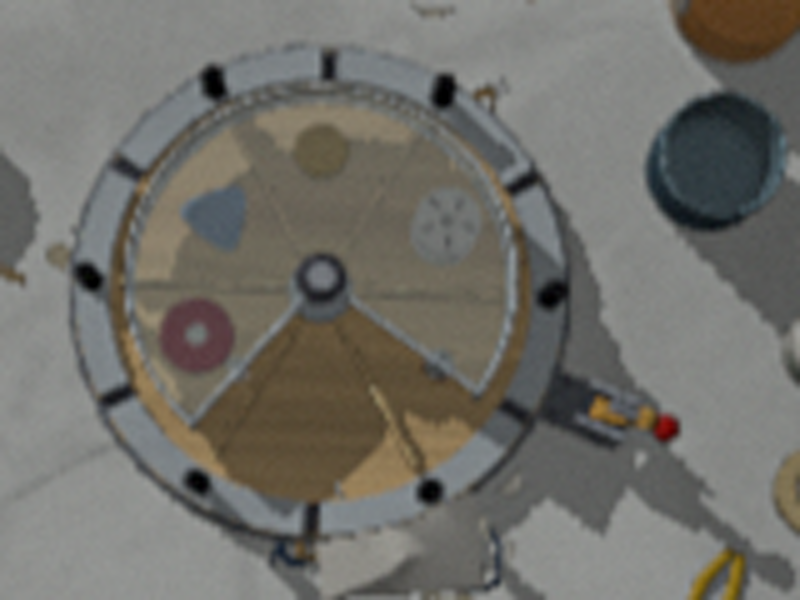

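View pics/s0c.png

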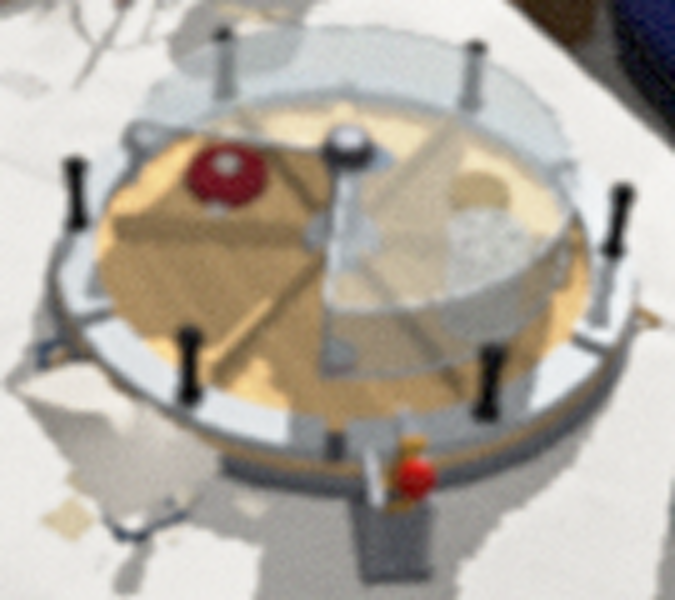

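View pics/t0d.png

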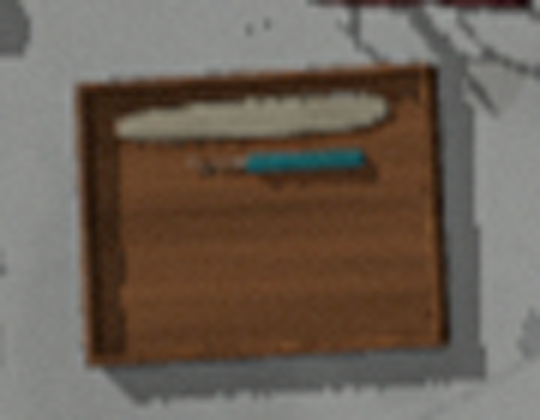

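```bash
cat >> h.py <<'E'
def ray(n,px,z,T=None,C=None):
    c=C or r.calibration(n); T=c['T'] if T is None else T
    out=[]
    for u,v in np.atleast_2d(px):
        d=T[:3,:3]@np.array([(u-c['cx'])/c['fx'],-(v-c['cy'])/c['fy'],-1.]); o=T[:3,3]
        out.append(o+d*(z-o[2])/d[2])
    return np.array(out)
def proj(n,P,T=None):
    c=r.calibration(n); T=c['T'] if T is None else T
    p=(np.atleast_2d(P)-T[:3,3])@T[:3,:3]
    return np.c_[c['cx']+c['fx']*p[:,0]/-p[:,2],c['cy']-c['fy']*p[:,1]/-p[:,2]]
E
python3 - <<'E'
from h import *
np.set_printoptions(precision=1,suppress=True)
a=lambda L:np.array(L)/5+[255,115]-0.4
pegs=a([(213,78),(443,88),(550,293),(430,490),(198,481),(88,275)])
P=ray('top',pegs,75)[:,:2]; print(P)
# circle fit
A=np.c_[2*P,np.ones(6)];s=np.linalg.lstsq(A,(P**2).sum(1),rcond=None)[0];print(s[:2],np.sqrt(s[2]+s[:2]@s[:2]))
c=s[:2];print('peg ang',np.degrees(np.arctan2(*(P-c).T[::-1])))
sl=ray('top',a([(328,65),(125,165),(118,395),(312,518),(513,412),(520,182)]),32)[:,:2]
A=np.c_[2*sl,np.ones(6)];s=np.linalg.lstsq(A,(sl**2).sum(1),rcond=None)[0];print(s[:2],np.sqrt(s[2]+s[:2]@s[:2]))
print('slot ang',np.degrees(np.arctan2(*(sl-c).T[::-1])))
print('nut',ray('top',a([(321,280)]),105))
e=ray('top',a([(193,422),(481,393)]),93)[:,:2]-c;print('edges',np.degrees(np.arctan2(*e.T[::-1])),np.linalg.norm(e,axis=1))
k=ray('top',a([(666,427)]),95)[:,:2]-c;print('knob',k+c,np.degrees(np.arctan2(*k.T[::-1])),np.linalg.norm(k))
S=ray('top',a([(446,225)]),82)[:,:2]-c;print('spool',S+c,np.degrees(np.arctan2(*S.T[::-1])),np.linalg.norm(S))
T=ray('top',np.array([(80,87),(434,67),(446,345),(90,363)])/6+[140,170]-.4,22);print('tray',T,T.mean(0))
n=proj('side',[[*c,105]]);print(n)
E
```

```text
[[ 732.6  -25.7]
 [ 729.1 -176.2]
 [ 595.7 -248.1]
 [ 466.  -172.3]
 [ 468.7  -22.1]
 [ 601.3   52.6]]
[599.2 -98.1] 151.2400923105419
peg ang [  28.5  -31.   -91.3 -150.9  149.8   89.2]
[600.3 -98. ] 152.71689414962066
slot ang [  -1.1   58.1  118.7  179.4 -121.   -60.3]
nut [[597.5 -98.8 105. ]]
edges [ 139.6 -124.1] [122.5 126.6]
knob [[ 508.7 -321.5]] [-112.] 241.00635656567164
spool [[ 637.9 -179.3]] [-64.5] 89.96609818548392
tray [[550.5 455.8  22. ]
 [565.8 258.4  22. ]
 [410.9 246.4  22. ]
 [396.8 443.7  22. ]] [481.  351.1  22. ]
[[358.4 186.6]]
```

Call:
servo_tool(
  twist=[
    [0,0,-0.5],
    [0,0,-0.5],
    [0,0,-0.5],
    [0,0,-0.5],
    [0,0,-0.2],
    [0,0,0],
    [0,0,0],
    [0,0,0],
    [0,0,0],
    [0,0,0],
    [0,0,0],
    [0,0,0],
  ],
  offset=[
    [1,-1,0],
    [1,-1,0],
    [1,-1,0],
    [1,-1,0],
    [1,-1,0],
    [1,-1,0],
    [1,-1,0],
    [1,-1,0],
    [1,-1,0],
    [1,-1,0],
    [1,-1,0],
    [1,-1,0],
  ],
  hand=[40,40,40,40,40,40,40,40,40,40,40,40],
)

```text
time_s: 1.6
ee_pos: [397.5, 415.0, 245.5]
orientation: [[0.857, 0.0, 0.516], [-0.516, 0.0, 0.857], [-0.0, -1.0, 0.0]]
wrist_force: [0.9, 0.4, -0.2]
opening: 40.0
```

Call:
servo_tool(
  twist=[
    [0,0,0],
    [0,0,0],
    [0,0,0],
    [0,0,0],
    [0,0,0],
    [0,0,0],
    [0,0,0],
    [0,0,0],
    [0,0,0],
    [0,0,0],
    [0,0,0],
    [0,0,0],
  ],
  offset=[
    [1,-1,0],
    [1,-1,0],
    [1,-1,0],
    [0.6,-1,0],
    [0,-1,0],
    [0,-1,0],
    [0,-1,0],
    [0,-1,-0.5],
    [0,-1,-0.5],
    [0,-1,-0.5],
    [0,-1,-0.5],
    [0,-1,-0.5],
  ],
  hand=[40,40,40,40,40,40,40,40,40,40,40,40],
)

```text
time_s: 3.1
ee_pos: [468.1, 175.3, 194.4]
orientation: [[0.857, -0.001, 0.515], [-0.515, -0.0, 0.857], [-0.0, -1.0, -0.001]]
wrist_force: [0.9, -0.3, -0.0]
opening: 40.3
```

Call:
servo_tool(
  twist=[
    [0,0,0],
    [0,0,0],
    [0,0,0],
    [0,0,0],
    [0,0,0],
    [0,0,0],
    [0,0,0],
    [0,0,0],
    [0,0,0],
    [0,0,0],
  ],
  offset=[
    [0,-1,-0.3],
    [0,-1,-0.3],
    [0,-1,-0.3],
    [0,-1,-0.3],
    [0,-1,-0.3],
    [0,-1,-0.3],
    [0,-1,-0.3],
    [0,-1,0],
    [0,-1,0],
    [0,-0.72,0],
  ],
  hand=[40,40,40,40,40,40,40,40,40,40],
)

```text
time_s: 4.35
ee_pos: [467.9, -19.1, 152.9]
orientation: [[0.857, -0.001, 0.516], [-0.516, -0.0, 0.857], [-0.0, -1.0, -0.0]]
wrist_force: [0.5, -0.2, 0.3]
opening: 39.9
```

```bash
cat >> h.py <<'E'
def wT():
    o=r.get_obs(); M=np.eye(4); M[:3,:3]=o['orientation']; M[:3,3]=o['ee_pos']
    return M@r.calibration('wrist')['T_tool_cam']
E
python3 - <<'E'
from h import *
T=wT();np.save('wT1.npy',T); save('wrist','w1.png'); print(r.get_obs()['ee_pos'])
print(T, proj('wrist',[[468.4,-19.2,80],[468.4,-19.2,32]],T))
E
```

```text
[467.87733544 -20.89296392 153.0309012 ]
[[ 5.16345255e-01 -8.23506511e-01 -2.34999155e-01  4.08509704e+02]
 [ 8.56380320e-01  4.96706836e-01  1.41049875e-01  1.52606588e+01]
 [ 5.70196338e-04 -2.74079085e-01  9.61706988e-01  2.81456864e+02]
 [ 0.00000000e+00  0.00000000e+00  0.00000000e+00  1.00000000e+00]] [[321.15711339 220.23424919]
 [320.73666349 199.02281439]]
```

View pics/w1.png

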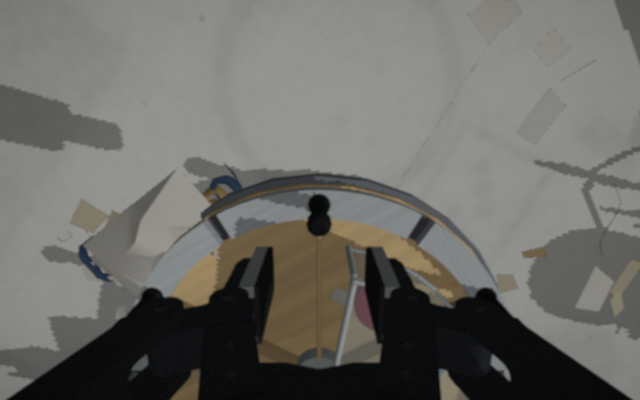

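Call:
servo_tool(
  twist=[
    [0,0,0],
    [0,0,0],
    [0,0,0],
    [0,0,0],
    [0,0,0],
    [0,0,0],
    [0,0,0],
    [0,0,0],
  ],
  offset=[
    [0,0,-0.8],
    [0,0,-0.8],
    [0,0,-0.8],
    [0,0,-0.8],
    [0,0,-0.8],
    [0,0,-0.7],
    [0,0,0],
    [0,0,0],
  ],
  hand=[40,40,40,40,40,40,27,27],
)

```text
time_s: 5.4
ee_pos: [468.6, -17.7, 59.6]
orientation: [[0.857, 0.001, 0.515], [-0.515, 0.0, 0.857], [0.0, -1.0, 0.0]]
wrist_force: [-0.2, 0.2, -0.2]
opening: 26.9
```

```bash
python3 - <<'E'
from h import *
import json
print(r.get_obs()['ee_pos'],r.get_obs()['wrist_force'],r.get_obs()['opening'])
st=[1,2,3]+[3.5]*26+[3,2,1,1]; 
th=149+np.r_[0,-np.cumsum(st)]; print(sum(st),th[-1])
p=np.c_[599.5+153*np.cos(np.radians(th)),-98+153*np.sin(np.radians(th))]
acc=p[0].copy(); off=[]
for q in p[1:]:
    d=np.round((q-acc)/20,2); acc+=d*20; off.append([float(d[0]),float(d[1]),0])
tw=[[0,0,round(-s/8,3)] for s in st]
for i in range(0,len(st),12): print(json.dumps(tw[i:i+12]));print(json.dumps(off[i:i+12]));print(th[min(i+12,len(st))],p[min(i+12,len(st))])
E
```

```text
[468.64610633 -17.70761077  59.59620733] [-0.2458966   0.21945907 -0.24311538] 26.860248902160283
104.0 45.0
[[0, 0, -0.125], [0, 0, -0.25], [0, 0, -0.375], [0, 0, -0.438], [0, 0, -0.438], [0, 0, -0.438], [0, 0, -0.438], [0, 0, -0.438], [0, 0, -0.438], [0, 0, -0.438], [0, 0, -0.438], [0, 0, -0.438]]
[[0.07, 0.11, 0], [0.15, 0.23, 0], [0.23, 0.32, 0], [0.29, 0.37, 0], [0.31, 0.34, 0], [0.34, 0.33, 0], [0.35, 0.31, 0], [0.37, 0.28, 0], [0.39, 0.26, 0], [0.41, 0.23, 0], [0.41, 0.21, 0], [0.43, 0.19, 0]]
111.5 [543.42531231  44.3538879 ]
[[0, 0, -0.438], [0, 0, -0.438], [0, 0, -0.438], [0, 0, -0.438], [0, 0, -0.438], [0, 0, -0.438], [0, 0, -0.438], [0, 0, -0.438], [0, 0, -0.438], [0, 0, -0.438], [0, 0, -0.438], [0, 0, -0.438]]
[[0.44, 0.16, 0], [0.45, 0.13, 0], [0.46, 0.1, 0], [0.46, 0.07, 0], [0.46, 0.05, 0], [0.47, 0.02, 0], [0.47, -0.01, 0], [0.46, -0.04, 0], [0.47, -0.07, 0], [0.45, -0.09, 0], [0.45, -0.12, 0], [0.45, -0.15, 0]]
69.5 [653.08172933  45.31084496]
[[0, 0, -0.438], [0, 0, -0.438], [0, 0, -0.438], [0, 0, -0.438], [0, 0, -0.438], [0, 0, -0.375], [0, 0, -0.25], [0, 0, -0.125], [0, 0, -0.125]]
[[0.43, -0.18, 0], [0.42, -0.2, 0], [0.41, -0.23, 0], [0.39, -0.26, 0], [0.38, -0.27, 0], [0.31, -0.26, 0], [0.19, -0.18, 0], [0.1, -0.09, 0], [0.1, -0.09, 0]]
45.0 [707.68733752  10.18733752]
```

Call:
servo_tool(
  twist=[
    [0,0,-0.125],
    [0,0,-0.25],
    [0,0,-0.375],
    [0,0,-0.438],
    [0,0,-0.438],
    [0,0,-0.438],
    [0,0,-0.438],
    [0,0,-0.438],
    [0,0,-0.438],
    [0,0,-0.438],
    [0,0,-0.438],
    [0,0,-0.438],
  ],
  offset=[
    [0.07,0.11,0],
    [0.15,0.23,0],
    [0.23,0.32,0],
    [0.29,0.37,0],
    [0.31,0.34,0],
    [0.34,0.33,0],
    [0.35,0.31,0],
    [0.37,0.28,0],
    [0.39,0.26,0],
    [0.41,0.23,0],
    [0.41,0.21,0],
    [0.43,0.19,0],
  ],
  hand=[27,27,27,27,27,27,27,27,27,27,27,27],
)

```text
time_s: 6.9
ee_pos: [543.5, 46.2, 59.5]
orientation: [[0.363, -0.0, 0.932], [-0.932, -0.0, 0.363], [0.0, -1.0, -0.0]]
wrist_force: [0.2, -1.0, -0.0]
opening: 27.3
```

Call:
servo_tool(
  twist=[
    [0,0,-0.438],
    [0,0,-0.438],
    [0,0,-0.438],
    [0,0,-0.438],
    [0,0,-0.438],
    [0,0,-0.438],
    [0,0,-0.438],
    [0,0,-0.438],
    [0,0,-0.438],
    [0,0,-0.438],
    [0,0,-0.438],
    [0,0,-0.438],
  ],
  offset=[
    [0.44,0.16,0],
    [0.45,0.13,0],
    [0.46,0.1,0],
    [0.46,0.07,0],
    [0.46,0.05,0],
    [0.47,0.02,0],
    [0.47,-0.01,0],
    [0.46,-0.04,0],
    [0.47,-0.07,0],
    [0.45,-0.09,0],
    [0.45,-0.12,0],
    [0.45,-0.15,0],
  ],
  hand=[27,27,27,27,27,27,27,27,27,27,27,27],
)

```text
time_s: 8.4
ee_pos: [653.1, 48.5, 59.3]
orientation: [[-0.353, -0.001, 0.936], [-0.936, 0.001, -0.353], [-0.001, -1.0, -0.001]]
wrist_force: [-0.6, 1.1, 0.7]
opening: 26.9
```

Call:
servo_tool(
  twist=[
    [0,0,-0.438],
    [0,0,-0.438],
    [0,0,-0.438],
    [0,0,-0.438],
    [0,0,-0.438],
    [0,0,-0.375],
    [0,0,-0.25],
    [0,0,-0.125],
    [0,0,-0.125],
  ],
  offset=[
    [0.43,-0.18,0],
    [0.42,-0.2,0],
    [0.41,-0.23,0],
    [0.39,-0.26,0],
    [0.38,-0.27,0],
    [0.31,-0.26,0],
    [0.19,-0.18,0],
    [0.1,-0.09,0],
    [0.1,-0.09,0],
  ],
  hand=[27,27,27,27,27,27,27,27,27],
)

```text
time_s: 9.52
ee_pos: [707.7, 12.2, 59.3]
orientation: [[-0.709, -0.0, 0.706], [-0.706, 0.001, -0.709], [-0.0, -1.0, -0.001]]
wrist_force: [-1.2, 1.4, -0.3]
opening: 27.3
```

```bash
python3 - <<'E'
from h import *
t=save('top','t1.png'); s=save('side','s1.png')
t=t[:,:,::-1];s=s[:,:,::-1]
cv2.imwrite('pics/t1c.png',cv2.resize(t[115:235,255:415],None,fx=5,fy=5,interpolation=cv2.INTER_CUBIC))
cv2.imwrite('pics/s1c.png',cv2.resize(s[150:280,290:425],None,fx=4,fy=4,interpolation=cv2.INTER_CUBIC))
print(r.get_obs()['q'])
E
```

```text
[-30.17924077  46.82243465  41.29835334  93.16660564 -36.38268082
  54.19447363 -20.97444276]
```

View pics/t1c.png

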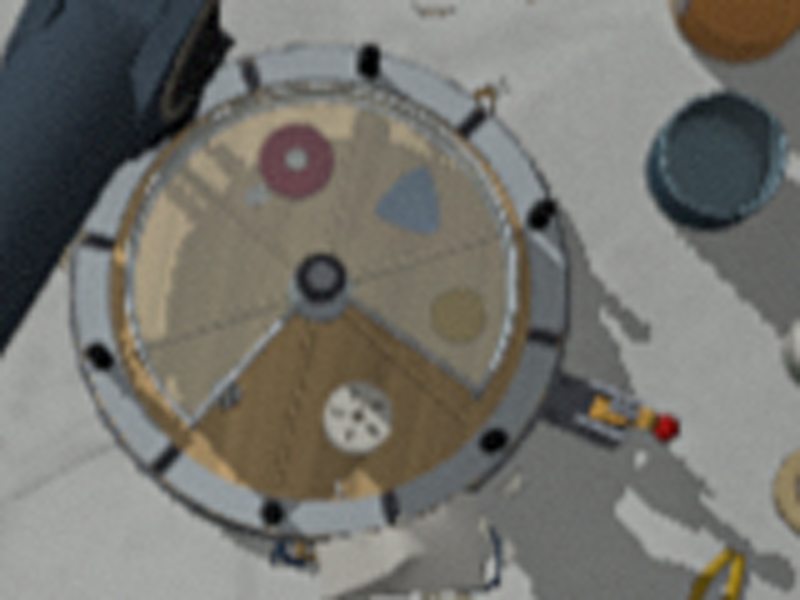

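View pics/s1c.png

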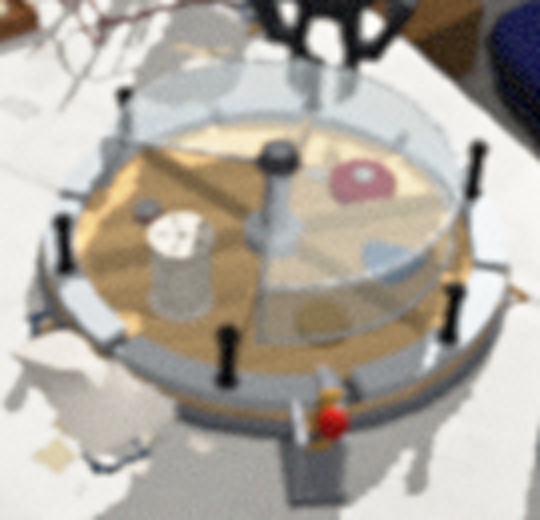

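```bash
python3 - <<'E'
from h import *
np.set_printoptions(precision=1,suppress=True)
a=lambda L:np.array(L)/5+[255,115]-0.4
c=np.array([599.5,-98])
P=ray('top',a([(369,62),(541,215),(494,440),(273,514),(100,357)]),75)[:,:2]-c
print('peg',np.degrees(np.arctan2(*P.T[::-1]))%60)
P=ray('top',a([(251,75),(471,122),(545,336),(391,507),(166,460),(97,242)]),32)[:,:2]-c
print('slot',np.degrees(np.arctan2(*P.T[::-1])), np.degrees(np.arctan2(*P.T[::-1]))%60)
P=ray('top',a([(357,416)]),82)[:,:2]-c;print('spool',P+c,np.degrees(np.arctan2(*P.T[::-1])),np.linalg.norm(P))
E
```

```text
peg [48.5 48.2 49.  49.9 50. ]
slot [  18.6  -40.8 -100.3 -160.5  139.3   78.9] [18.6 19.2 19.7 19.5 19.3 18.9]
spool [[ 512.5 -124. ]] [-163.4] 90.75694239605767
```

Call:
servo_tool(
  twist=[
    [0,0,0],
    [0,0,0],
    [0,0,0],
    [0,0,0],
    [0,0,0.3],
    [0,0,0.3],
    [0,0,0.3],
    [0,0,0.3],
    [0,0,0.3],
    [0,0,0.3],
    [0,0,0.3],
    [0,0,0.3],
  ],
  offset=[
    [0,0,1],
    [0,0,1],
    [0,0,1],
    [0,0,1],
    [-0.57,-1,0],
    [-0.57,-1,0],
    [-0.57,-1,0],
    [-0.57,-1,0],
    [-0.57,-1,0],
    [-0.57,-1,0],
    [-0.57,-1,0],
    [-0.57,-1,0],
  ],
  hand=[30,30,30,30,0,0,0,0,0,0,0,0],
)

```text
time_s: 11.12
ee_pos: [616.3, -149.2, 140.5]
orientation: [[-0.436, 0.001, 0.9], [-0.9, -0.0, -0.436], [-0.0, -1.0, 0.001]]
wrist_force: [0.7, -0.2, -0.1]
opening: 0.4
```

Call:
servo_tool(
  twist=[
    [0,0,0.3],
    [0,0,0.2],
    [0,0,0],
    [0,0,0],
    [0,0,0],
    [0,0,0],
    [0,0,0],
    [0,0,0],
    [0,0,0],
    [0,0,0],
    [0,0,0],
    [0,0,0],
  ],
  offset=[
    [-0.57,-1,0],
    [-0.57,-1,0],
    [-0.57,-1,0],
    [-0.57,-1,0],
    [-0.57,-1,0],
    [-0.57,-1,0],
    [-0.57,-1,0],
    [-0.57,-1,0],
    [-0.57,-1,0],
    [-0.57,-1,0],
    [-0.57,-0.7,0],
    [0,0,0],
  ],
  hand=[0,0,0,0,0,0,0,0,0,0,0,0],
)

```text
time_s: 12.62
ee_pos: [489.6, -364.0, 139.5]
orientation: [[-0.376, -0.0, 0.927], [-0.927, -0.0, -0.376], [0.0, -1.0, -0.0]]
wrist_force: [-0.1, -0.2, 0.3]
opening: 0.2
```

```bash
python3 - <<'E'
from h import *
T=wT();save('wrist','w2.png');print(r.get_obs()['ee_pos'],r.get_obs()['q']); print(proj('wrist',[[508.7,-321.5,95]],T))
t=save('top','t2.png')[:,:,::-1]; cv2.imwrite('pics/t2c.png',cv2.resize(t[115:255,255:445],None,fx=4,fy=4,interpolation=cv2.INTER_CUBIC))
E
```

```text
[ 490.72526406 -362.60560216  139.29836947] [  3.55942072  31.87051028  40.52567149 104.78863049 -25.548065
  52.80273405  33.69436825]
[[321.02681764 147.59324191]]
```

View pics/w2.png

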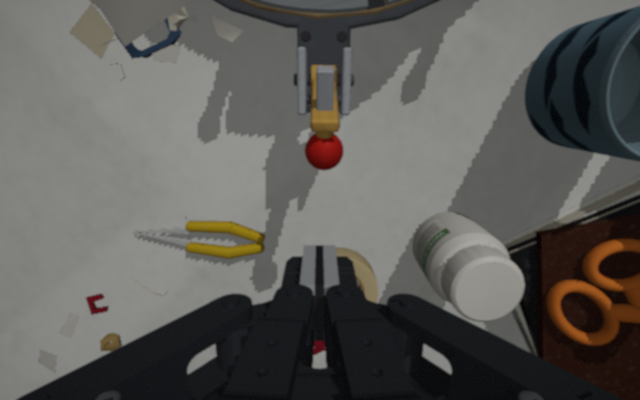

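View pics/t2c.png

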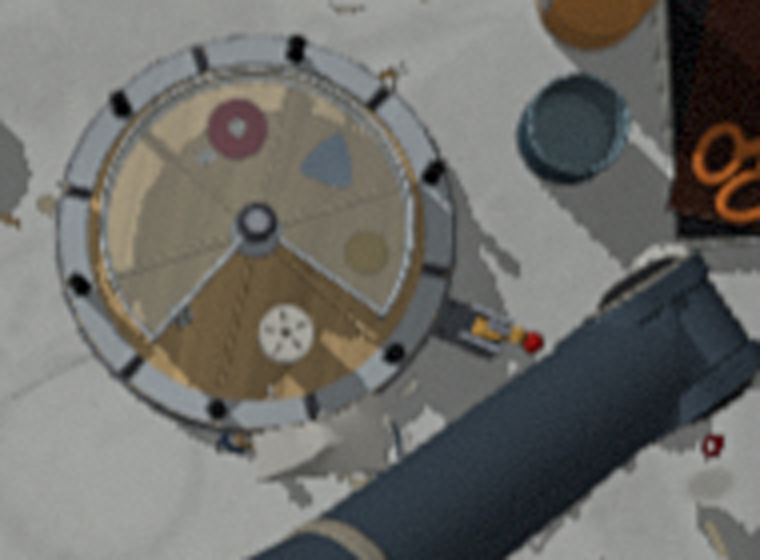

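Call:
servo_tool(
  twist=[
    [0,0,0],
    [0,0,0],
    [0,0,0],
    [0,0,0],
    [0,0,0],
    [0,0,0],
    [0,0,0],
    [0,0,0],
    [0,0,0],
    [0,0,0],
    [0,0,0],
    [0,0,0],
  ],
  offset=[
    [0,0,-0.7],
    [0,0,-0.7],
    [0,0,-0.75],
    [0.19,0.46,0],
    [0.15,0.37,0],
    [0.1,0.23,0],
    [0.1,0.23,0],
    [0.1,0.23,0],
    [0.1,0.23,0],
    [0.1,0.23,0],
    [0.1,0.23,0],
    [0.1,0.23,0],
  ],
  hand=[0,0,0,0,0,0,0,0,0,0,0,0],
)

```text
time_s: 14.22
ee_pos: [512.1, -313.1, 96.3]
orientation: [[-0.373, 0.0, 0.928], [-0.928, 0.0, -0.373], [-0.0, -1.0, -0.0]]
wrist_force: [0.1, -1.0, -0.5]
opening: 0.1
```

```bash
python3 - <<'E'
from h import *
save('wrist','w3.png')
s=save('side','s3.png')[:,:,::-1]; cv2.imwrite('pics/s3c.png',cv2.resize(s[150:300,290:450],None,fx=4,fy=4,interpolation=cv2.INTER_CUBIC))
E
```

```text
(no output)
```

View pics/w3.png

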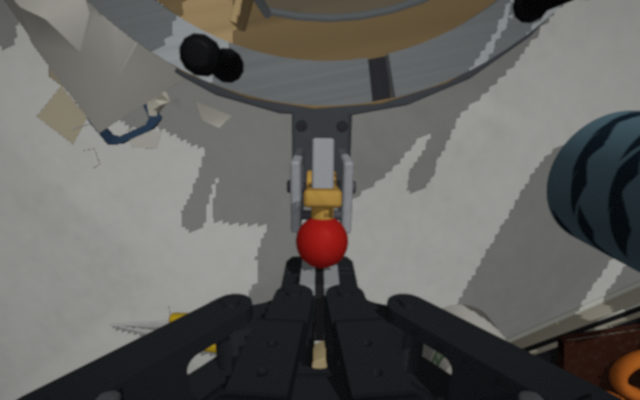

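View pics/s3c.png

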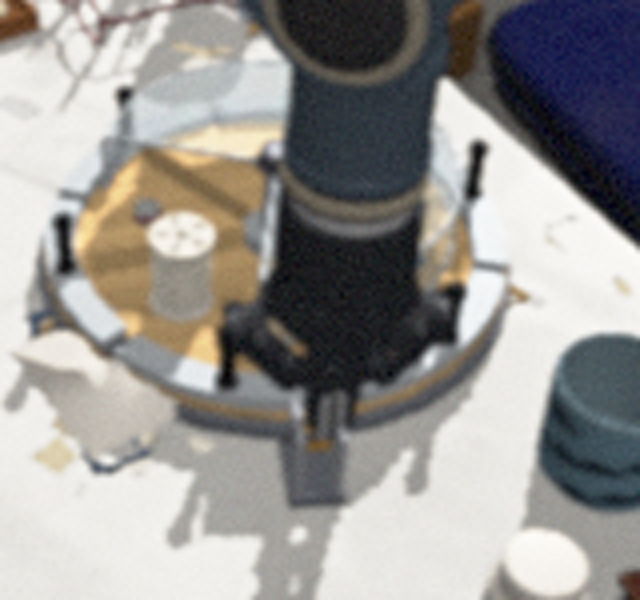

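Call:
servo_tool(
  twist=[
    [0,0,0],
    [0,0,0],
    [0,0,0],
    [0,0,0],
    [0,0,0],
    [0,0,0],
  ],
  offset=[
    [0.08,0.2,0],
    [0.08,0.2,0],
    [0.08,0.2,0],
    [0.08,0.2,0],
    [0.08,0.2,0],
    [0,0,0],
  ],
  hand=[0,0,0,0,0,0],
)

```text
time_s: 15.08
ee_pos: [520.2, -293.0, 96.3]
orientation: [[-0.372, 0.0, 0.928], [-0.928, 0.0, -0.372], [-0.0, -1.0, -0.0]]
wrist_force: [-0.0, 0.6, -0.4]
opening: -0.3
```

```bash
python3 - <<'E'
from h import *
save('wrist','w4.png')
E
```

```text
(no output)
```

View pics/w4.png

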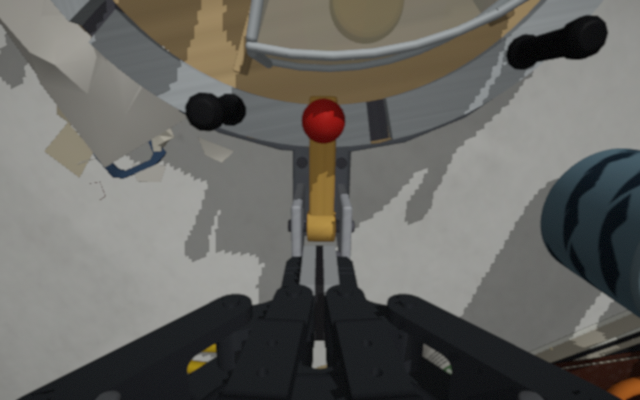

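Call:
servo_tool(
  twist=[
    [0,0,0],
    [0,0,0],
    [0,0,0.84],
    [0,0,0.84],
    [0,0,0.84],
    [0,0,0.84],
    [0,0,0.84],
    [0,0,0.84],
    [0,0,0.84],
    [0,0,0.84],
    [0,0,0.84],
    [0,0,0.84],
  ],
  offset=[
    [0,0,1],
    [0,0,1],
    [-0.25,0.75,0.2],
    [-0.25,0.75,0],
    [-0.25,0.75,0],
    [-0.25,0.75,0],
    [-0.25,0.75,0],
    [-0.25,0.75,0],
    [-0.25,0.75,0],
    [-0.25,0.75,0],
    [-0.25,0.75,0],
    [-0.25,0.75,0],
  ],
  hand=[0,0,0,0,40,40,40,40,40,40,40,40],
)

```text
time_s: 16.62
ee_pos: [470.4, -143.8, 142.0]
orientation: [[0.713, 0.003, 0.701], [-0.701, -0.001, 0.713], [0.002, -1.0, 0.001]]
wrist_force: [0.4, 0.1, -0.4]
opening: 39.7
```

Call:
servo_tool(
  twist=[
    [0,0,0.84],
    [0,0,0.84],
    [0,0,0.84],
    [0,0,0.84],
    [0,0,0.84],
    [0,0,0],
  ],
  offset=[
    [-0.21,0.75,0],
    [-0.21,0.75,0],
    [-0.21,0.75,0],
    [-0.21,0.75,0],
    [-0.21,0.69,0],
    [0,0,0],
  ],
  hand=[40,40,40,40,40,40],
)

```text
time_s: 17.38
ee_pos: [449.4, -69.5, 141.6]
orientation: [[0.981, 0.002, 0.193], [-0.193, 0.0, 0.981], [0.002, -1.0, 0.001]]
wrist_force: [0.0, -1.1, 0.2]
opening: 40.1
```

```bash
python3 - <<'E'
from h import *
T=wT();save('wrist','w5.png');print(r.get_obs()['ee_pos'],r.get_obs()['q']); print(proj('wrist',[[449.2,-69.3,80]],T));np.save('T5.npy',T)
E
```

```text
[449.59084851 -70.17648242 141.4937387 ] [-10.88129635  14.15943197  16.80341991 123.80432436  -5.99184779
  42.64390951  88.63396742]
[[321.49472157 225.77262885]]
```

View pics/w5.png

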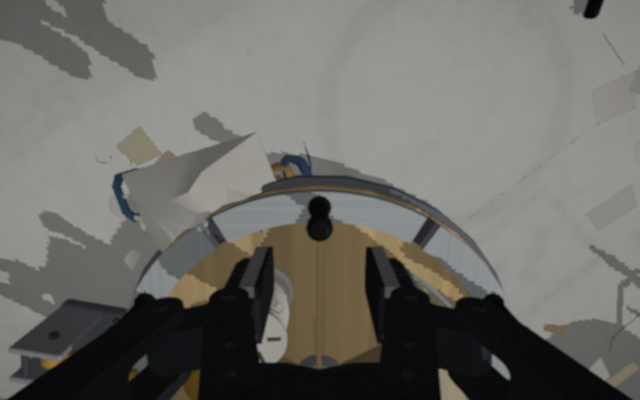

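Call:
servo_tool(
  twist=[
    [0,0,0],
    [0,0,0],
    [0,0,0],
    [0,0,0],
    [0,0,0],
    [0,0,0],
    [0,0,0],
  ],
  offset=[
    [0,0,-0.82],
    [0,0,-0.82],
    [0,0,-0.82],
    [0,0,-0.82],
    [0,0,-0.82],
    [0,0,0],
    [0,0,0],
  ],
  hand=[40,40,40,40,40,27,27],
)

```text
time_s: 18.3
ee_pos: [449.6, -70.4, 59.0]
orientation: [[0.981, 0.001, 0.194], [-0.194, -0.0, 0.981], [0.001, -1.0, -0.0]]
wrist_force: [0.1, 0.5, -0.4]
opening: 26.8
```

Call:
servo_tool(
  twist=[
    [0,0,-0.11],
    [0,0,-0.11],
    [0,0,-0.11],
    [0,0,-0.11],
    [0,0,-0.11],
    [0,0,-0.11],
    [0,0,-0.11],
    [0,0,-0.11],
  ],
  offset=[
    [0.023,0.118,0],
    [0.025,0.117,0],
    [0.027,0.117,0],
    [0.029,0.116,0],
    [0.031,0.116,0],
    [0.033,0.115,0],
    [0.035,0.115,0],
    [0.037,0.114,0],
  ],
  hand=[27,27,27,27,27,27,27,27],
)

```text
time_s: 19.3
ee_pos: [453.8, -51.1, 58.3]
orientation: [[0.95, 0.0, 0.312], [-0.312, 0.0, 0.95], [0.0, -1.0, 0.0]]
wrist_force: [-0.2, -1.5, 0.8]
opening: 26.8
```

```bash
python3 - <<'E'
from h import *
t=save('top','t6.png')[:,:,::-1]; cv2.imwrite('pics/t6c.png',cv2.resize(t[115:235,255:415],None,fx=5,fy=5,interpolation=cv2.INTER_CUBIC))
E
```

View pics/t6c.png

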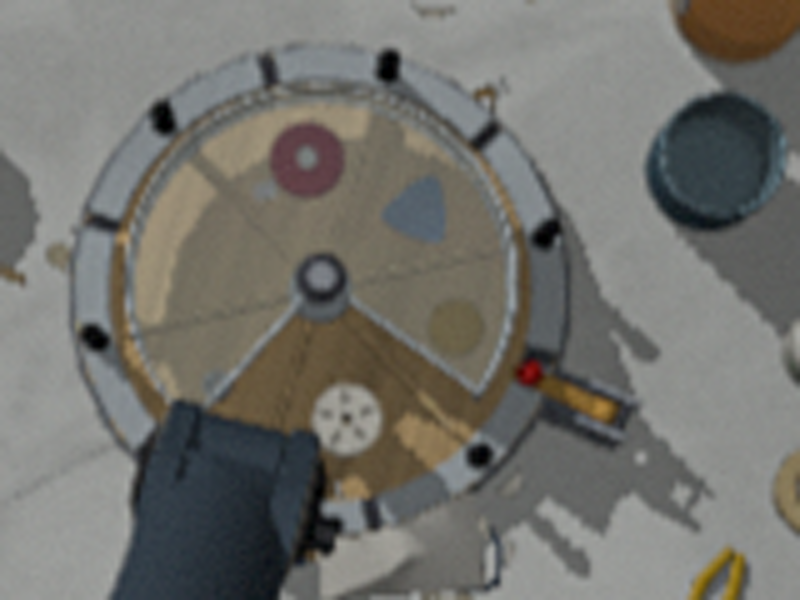

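Call:
servo_tool(
  twist=[
    [0,0,-0.11],
    [0,0,-0.11],
    [0,0,-0.11],
    [0,0,-0.11],
  ],
  offset=[
    [0.038,0.114,0],
    [0.04,0.113,0],
    [0.042,0.112,0],
    [0.043,0.112,0],
  ],
  hand=[27,27,27,27],
)

```text
time_s: 19.85
ee_pos: [457.1, -42.0, 58.3]
orientation: [[0.929, -0.0, 0.37], [-0.37, 0.0, 0.929], [-0.0, -1.0, 0.0]]
wrist_force: [0.9, -1.0, -1.1]
opening: 26.7
```

Call:
servo_tool(
  twist=[
    [0,0,-0.06],
    [0,0,-0.06],
    [0,0,-0.06],
  ],
  offset=[
    [0.024,0.06,0],
    [0.024,0.06,0],
    [0.024,0.06,0],
  ],
  hand=[27,27,27],
)

```text
time_s: 20.23
ee_pos: [458.4, -38.5, 58.3]
orientation: [[0.92, -0.0, 0.393], [-0.393, 0.0, 0.92], [-0.0, -1.0, 0.0]]
wrist_force: [0.2, -0.2, -0.9]
opening: 26.8
```

```bash
python3 - <<'E'
from h import *
t=save('top','t7.png')[:,:,::-1]; cv2.imwrite('pics/t7c.png',cv2.resize(t[115:235,255:415],None,fx=5,fy=5,interpolation=cv2.INTER_CUBIC))
s=save('side','s7.png')[:,:,::-1]; cv2.imwrite('pics/s7c.png',cv2.resize(s[220:280,340:400],None,fx=9,fy=9,interpolation=cv2.INTER_CUBIC))
E
```

```text
(no output)
```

View pics/t7c.png

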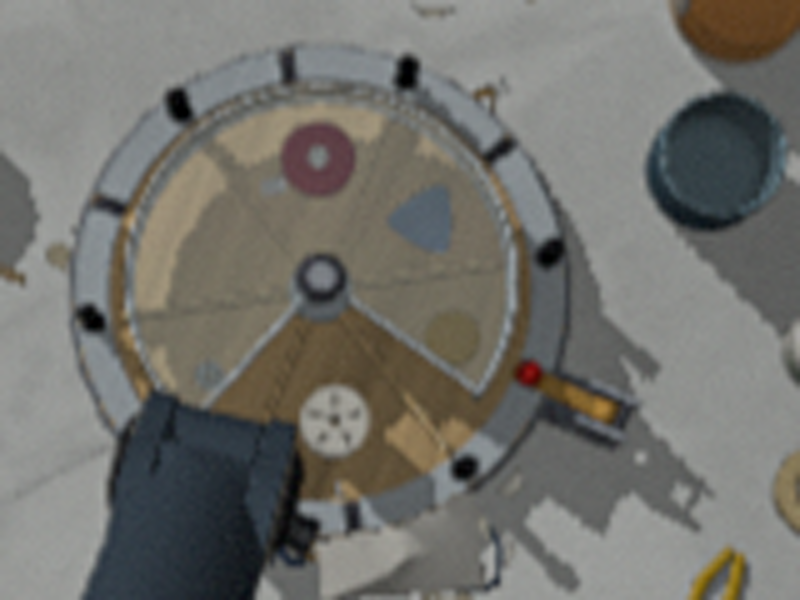

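View pics/s7c.png

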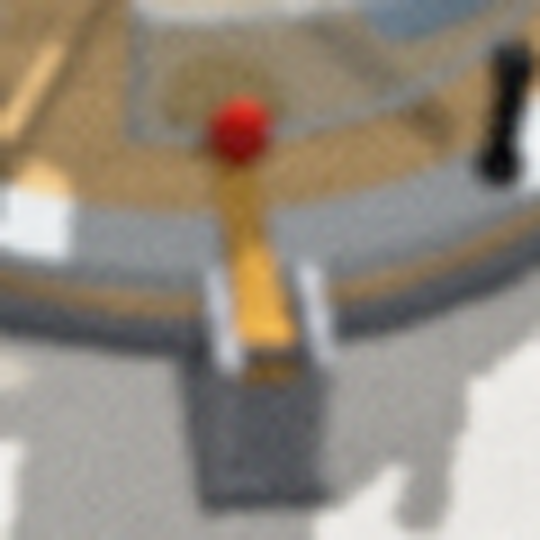

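```bash
python3 - <<'E'
from h import *
np.set_printoptions(precision=1,suppress=True)
a=lambda L:np.array(L)/5+[255,115]-0.4
c=np.array([599.5,-98])
P=ray('top',a([(288,65),(498,149),(352,515),(108,203)]),32)[:,:2]-c
print('slot',np.degrees(np.arctan2(*P.T[::-1])), np.degrees(np.arctan2(*P.T[::-1]))%60)
P=ray('top',a([(179,105),(406,72),(550,253),(464,468),(91,318)]),75)[:,:2]-c
print('peg',np.degrees(np.arctan2(*P.T[::-1]))%60)
E
```

```text
slot [   8.9  -50.4 -170.5   68.6] [8.9 9.6 9.5 8.6]
peg [39.3 38.9 38.5 38.9 40.1]
```

Call:
servo_tool(
  twist=[
    [0,0,-0.04],
    [0,0,-0.04],
  ],
  offset=[
    [0.02,0.048,0],
    [0.02,0.048,0],
  ],
  hand=[27,27],
)

```text
time_s: 20.58
ee_pos: [459.1, -36.6, 58.3]
orientation: [[0.915, -0.0, 0.403], [-0.403, 0.0, 0.915], [-0.0, -1.0, -0.0]]
wrist_force: [-1.0, -1.3, 0.2]
opening: 27.2
```

```bash
python3 - <<'E'
from h import *
print(r.get_obs()['wrist_force'])
s=save('side','s8.png')[:,:,::-1]; cv2.imwrite('pics/s8c.png',cv2.resize(s[220:280,340:400],None,fx=9,fy=9,interpolation=cv2.INTER_CUBIC))
E
```

```text
[-0.97937652 -1.26302838  0.24790448]
```

View pics/s8c.png

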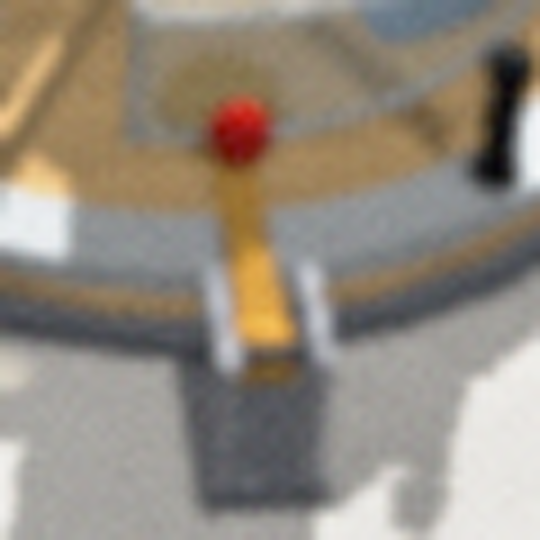

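Call:
servo_tool(
  twist=[
    [0,0,-0.04],
    [0,0,-0.04],
  ],
  offset=[
    [0.02,0.046,0],
    [0.02,0.046,0],
  ],
  hand=[27,27],
)

```text
time_s: 20.88
ee_pos: [460.0, -34.6, 58.3]
orientation: [[0.911, -0.0, 0.413], [-0.413, 0.0, 0.911], [-0.0, -1.0, 0.0]]
wrist_force: [-1.0, -1.5, 0.3]
opening: 26.7
```

```bash
cat > look.py <<'E'
from h import *
import sys
n=sys.argv[1]
print(r.get_obs()['wrist_force'],r.get_obs()['ee_pos'])
s=save('side','s%s.png'%n)[:,:,::-1]
red=lambda im:(im[:,:,2].astype(int)-np.maximum(im[:,:,0],im[:,:,1])>50)
m=red(s[220:260,355:385]); ys,xs=np.nonzero(m); w=s[220:260,355:385,2].astype(float)*m
print('knob px',355+xs.mean(),220+ys.mean(),m.sum())
cv2.imwrite('pics/s%sc.png'%n,cv2.resize(s[220:280,340:400],None,fx=9,fy=9,interpolation=cv2.INTER_CUBIC))
for f in ['s7.png','s8.png']:
    q=cv2.imread('pics/'+f);m=red(q[220:260,355:385]); ys,xs=np.nonzero(m);print(f,355+xs.mean(),220+ys.mean(),m.sum())
E
python3 look.py 9
```

```text
[-1.04728901 -1.48286579  0.3054077 ] [459.97225526 -34.62832892  58.31847275]
knob px 366.6774193548387 242.58064516129033 62
s7.png 367.16883116883116 242.5194805194805 77
s8.png 367.0921052631579 242.07894736842104 76
```

View pics/s9c.png

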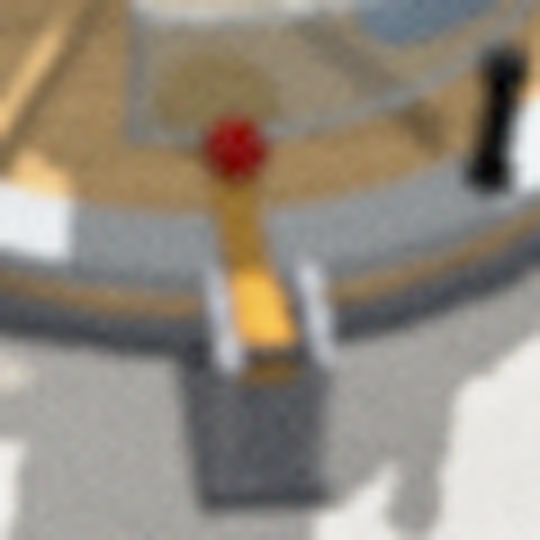

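Call:
servo_tool(
  twist=[
    [0,0,0],
    [0,0,0],
  ],
  offset=[
    [0,0,0],
    [0,0,0],
  ],
  hand=[27,27],
)

```text
time_s: 21.18
ee_pos: [460.1, -34.6, 58.3]
orientation: [[0.911, 0.0, 0.413], [-0.413, 0.0, 0.911], [-0.0, -1.0, 0.0]]
wrist_force: [0.9, -0.1, 0.1]
opening: 27.0
```

```bash
python3 look.py 10
```

```text
[ 0.89411564 -0.05970271  0.11884781] [460.10069735 -34.58530699  58.3386275 ]
knob px 366.7096774193548 242.53225806451613 62
s7.png 367.16883116883116 242.5194805194805 77
s8.png 367.0921052631579 242.07894736842104 76
```

View pics/s10c.png

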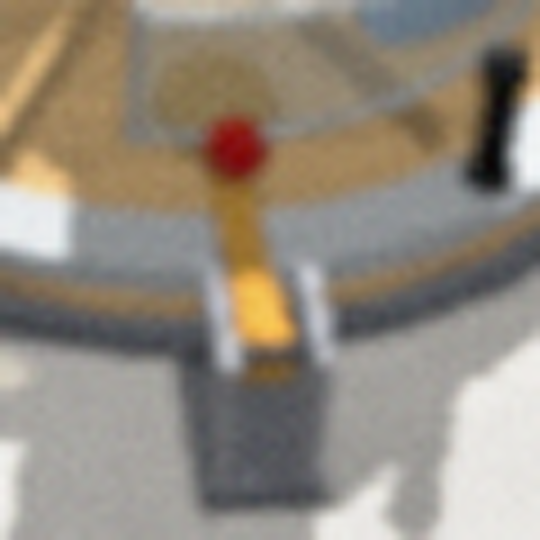

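```bash
python3 - <<'E'
from h import *
u=np.array([np.cos(np.radians(-112)),np.sin(np.radians(-112))]);c=np.array([599.5,-98])
for e in [.47,.30]:
    rr=205-60*np.cos(e); print(proj('side',[[*(c+u*rr),45+60*np.sin(e)]]))
E
```

```text
[[366.14611437 234.43748212]]
[[365.68547918 236.00513319]]
```

Call:
servo_tool(
  twist=[
    [0,0,-0.02],
    [0,0,-0.02],
  ],
  offset=[
    [0.02,0.045,0],
    [0.02,0.045,0],
  ],
  hand=[27,27],
)

```text
time_s: 21.48
ee_pos: [460.7, -33.1, 58.3]
orientation: [[0.908, -0.0, 0.418], [-0.418, -0.0, 0.908], [-0.0, -1.0, -0.0]]
wrist_force: [-0.6, -0.7, 1.3]
opening: 27.6
```

Call:
servo_tool(
  twist=[
    [0,0,0],
    [0,0,0],
    [0,0,0],
    [0,0,0],
    [0,0,0],
    [0,0,0],
    [0,0,0],
  ],
  offset=[
    [-0.06,-0.14,0],
    [0,0,0.5],
    [0,0,0.9],
    [0,0,0.9],
    [0,0,0.9],
    [0,0,0.8],
    [0,0,0],
  ],
  hand=[36,36,40,54,54,54,54],
)

```text
time_s: 22.35
ee_pos: [460.6, -35.8, 139.8]
orientation: [[0.909, 0.004, 0.418], [-0.418, 0.001, 0.909], [0.003, -1.0, 0.002]]
wrist_force: [-0.9, -0.5, -0.2]
opening: 53.9
```

```bash
python3 look.py 11; python3 - <<'E'
from h import *
T=wT();np.save('T11.npy',T);save('wrist','w11.png');print(r.get_obs()['ee_pos'],r.get_obs()['q'])
t=save('top','t11.png')[:,:,::-1]; cv2.imwrite('pics/t11c.png',cv2.resize(t[115:235,255:415],None,fx=5,fy=5,interpolation=cv2.INTER_CUBIC))
E
```

```text
[-0.93094558 -0.45610397 -0.22117758] [460.6250543  -35.76489069 139.79251848]
knob px 366.7014925373134 243.07462686567163 67
s7.png 367.16883116883116 242.5194805194805 77
s8.png 367.0921052631579 242.07894736842104 76
[459.48271839 -35.69070736 138.36368852] [-18.88261125  15.27030747  21.2827605  123.3823799   -8.1412504
  42.62471865  73.03044147]
```

View pics/t11c.png

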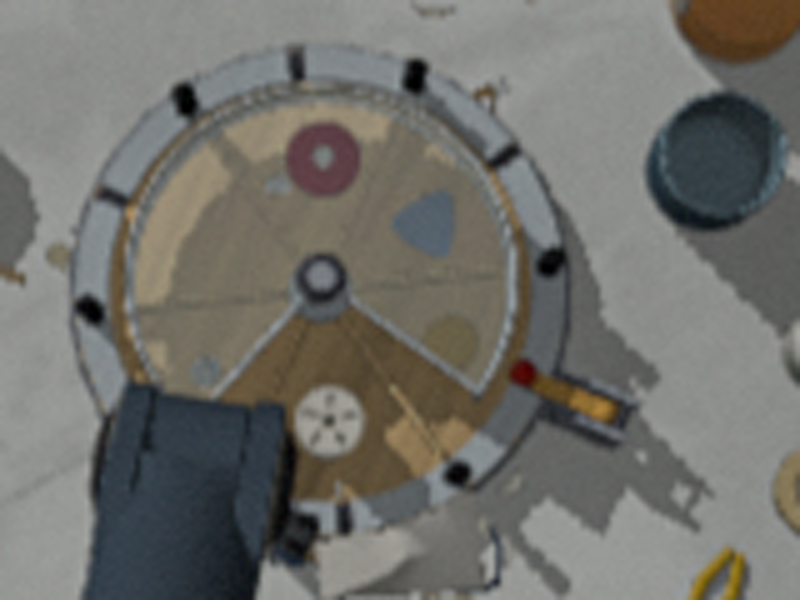

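View pics/w11.png

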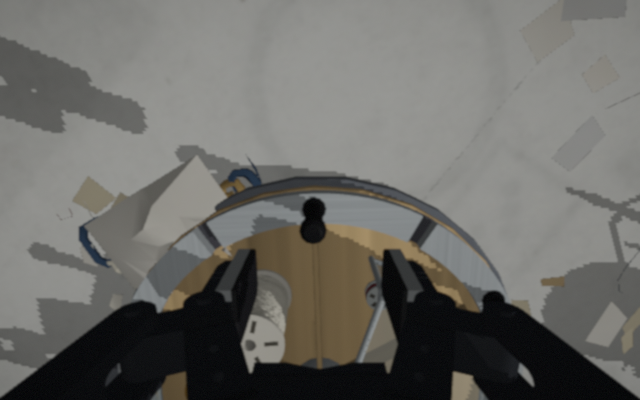

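View pics/s11c.png

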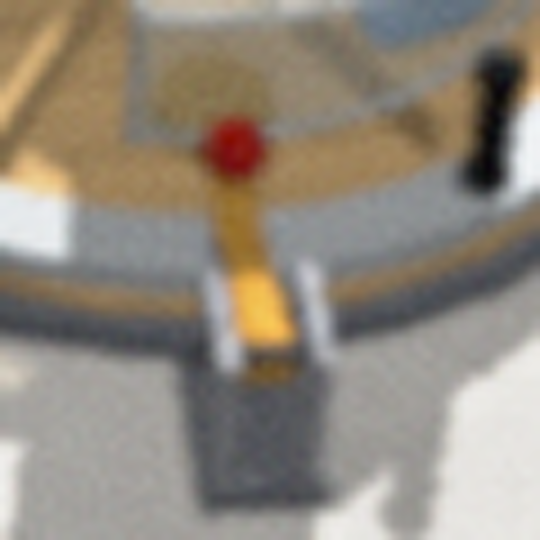

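```bash
python3 - <<'E'
from h import *
np.set_printoptions(precision=1,suppress=True)
a=lambda L:np.array(L)/5+[255,115]-0.4
c=np.array([599.5,-98])
P=ray('top',a([(296,62),(503,155),(345,517),(113,195)]),32)[:,:2]-c
print('slot',np.degrees(np.arctan2(*P.T[::-1])), np.degrees(np.arctan2(*P.T[::-1]))%60)
P=ray('top',a([(185,101),(414,76),(550,262),(457,474),(90,310)]),75)[:,:2]-c
print('peg',np.degrees(np.arctan2(*P.T[::-1]))%60)
P=ray('top',a([(329,421)]),82)[:,:2]-c;print('spool',P+c,np.degrees(np.arctan2(*P.T[::-1])),np.linalg.norm(P))
for q in [(529,372),(523,372)]:
  k=ray('top',a([q]),70)[:,:2]-c; print('knob',np.degrees(np.arctan2(*k.T[::-1])),np.linalg.norm(k))
E
```

```text
slot [   6.8  -52.4 -172.3   66.2] [6.8 7.6 7.7 6.2]
peg [37.5 36.7 36.3 36.7 38.1]
spool [[ 508.9 -106. ]] [-175.] 90.91748871087972
knob [-111.8] 148.26968320852717
knob [-112.4] 144.68307462006936
```

Call:
servo_tool(
  twist=[
    [0,0,0.8],
    [0,0,0.8],
    [0,0,0.8],
    [0,0,0.8],
    [0,0,0.8],
    [0,0,0],
  ],
  offset=[
    [0.48,-0.7,0],
    [0.48,-0.7,0],
    [0.48,-0.7,0],
    [0.48,-0.7,0],
    [0.48,-0.7,0],
    [0,0,0],
  ],
  hand=[60,60,60,60,60,60],
)

```text
time_s: 23.25
ee_pos: [507.5, -106.8, 137.6]
orientation: [[0.992, -0.001, -0.124], [0.124, -0.0, 0.992], [-0.001, -1.0, -0.0]]
wrist_force: [-0.4, 0.5, -0.0]
opening: 60.1
```

```bash
python3 - <<'E'
from h import *
T=wT();save('wrist','w12.png');o=r.get_obs();print(o['ee_pos'],o['q'],o['opening'])
t=np.linspace(0,2*np.pi,24)
print(proj('wrist',[[508.9,-106,82]],T))
im=cv2.imread('pics/w12.png')
for p in proj('wrist',np.c_[508.9+22*np.cos(t),-106+22*np.sin(t),82+0*t],T): cv2.circle(im,(int(p[0]),int(p[1])),1,(0,255,0),-1)
cv2.imwrite('pics/w12a.png',im)
s=save('side','s12.png')
s=s[:,:,::-1].copy()
s=cv2.resize(s[150:260,290:400],None,fx=5,fy=5,interpolation=cv2.INTER_CUBIC)
for p in proj('side',np.c_[508.9+22*np.cos(t),-106+22*np.sin(t),82+0*t]): cv2.circle(s,(int((p[0]-290+.5)*5),int((p[1]-150+.5)*5)),1,(0,255,0),-1)
cv2.imwrite('pics/s12a.png',s)
E
```

```text
[ 507.01919495 -105.97853426  137.53900506] [ -5.32300298  19.95339751  15.36098317 116.01208313  -7.34256945
  45.0386801  111.49663188] 59.69864071869626
[[322.81182561 233.41870768]]
```

View pics/w12a.png

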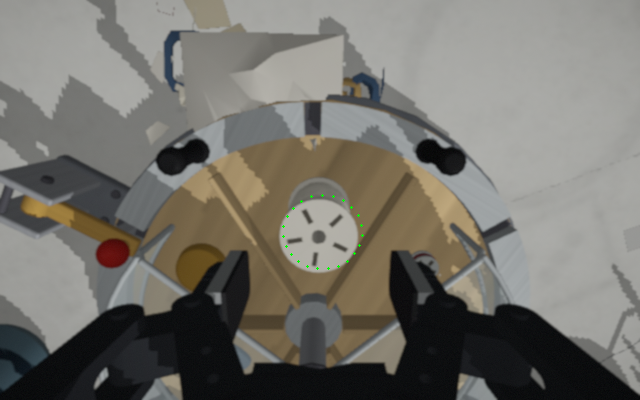

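View pics/s12a.png

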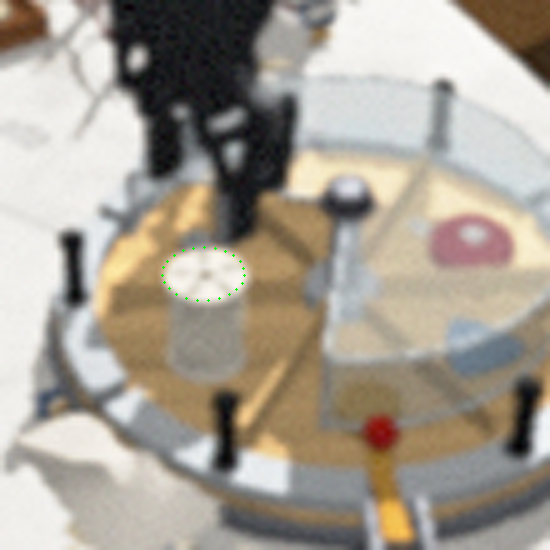

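Call:
servo_tool(
  twist=[
    [0,0,0],
    [0,0,0],
    [0,0,0],
    [0,0,0],
    [0,0,0],
    [0,0,0],
    [0,0,0],
    [0,0,0],
    [0,0,0],
    [0,0,0],
    [0,0,0],
  ],
  offset=[
    [0,0,-0.7],
    [0,0,-0.8],
    [0,0,-0.8],
    [0,0,-0.8],
    [0,0,-0.75],
    [0,0,0],
    [0,0,0],
    [0,0,0],
    [0,0,0],
    [0,0,0],
    [0,0,0],
  ],
  hand=[60,60,60,60,60,50,44,40,38,38,38],
  newtons=30,
)

```text
time_s: 24.72
ee_pos: [507.8, -105.8, 61.7]
orientation: [[0.992, 0.0, -0.127], [0.127, 0.0, 0.992], [0.001, -1.0, 0.0]]
wrist_force: [-0.6, -0.3, 2.1]
opening: 43.2
```

Call:
servo_tool(
  twist=[
    [0,0,0],
    [0,0,0],
    [0,0,0],
    [0,0,0],
    [0,0,0],
    [0,0,0],
    [0,0,0],
  ],
  offset=[
    [0,0,0.3],
    [0,0,0.6],
    [0,0,0.8],
    [0,0,0.8],
    [0,0,0.8],
    [0,0,0.8],
    [0,0,0.1],
  ],
  hand=[38,38,38,38,38,38,38],
)

```text
time_s: 25.6
ee_pos: [508.5, -105.9, 146.9]
orientation: [[0.992, 0.003, -0.127], [0.127, -0.0, 0.992], [0.003, -1.0, -0.0]]
wrist_force: [-0.0, 0.7, -0.6]
opening: 43.6
```

```bash
python3 - <<'E'
from h import *
save('wrist','w13.png');o=r.get_obs();print(o['ee_pos'],o['wrist_force'],o['opening'])
s=save('side','s13.png')[:,:,::-1]
cv2.imwrite('pics/s13c.png',cv2.resize(s[150:280,290:420],None,fx=4,fy=4,interpolation=cv2.INTER_CUBIC))
E
```

```text
[ 508.06453152 -105.81959802  146.28294648] [-0.43693339  0.89967922 -0.55467934] 43.065156935810116
```

View pics/w13.png

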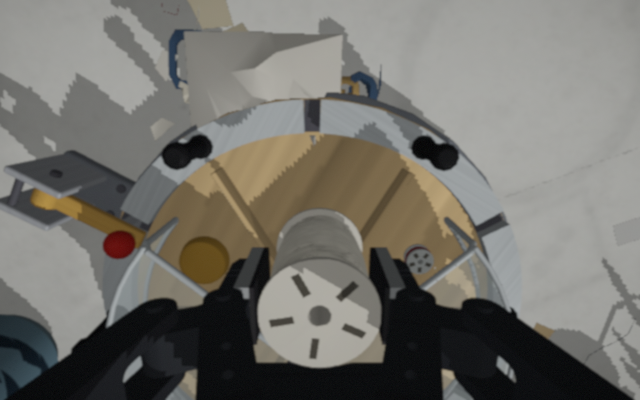

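View pics/s13c.png

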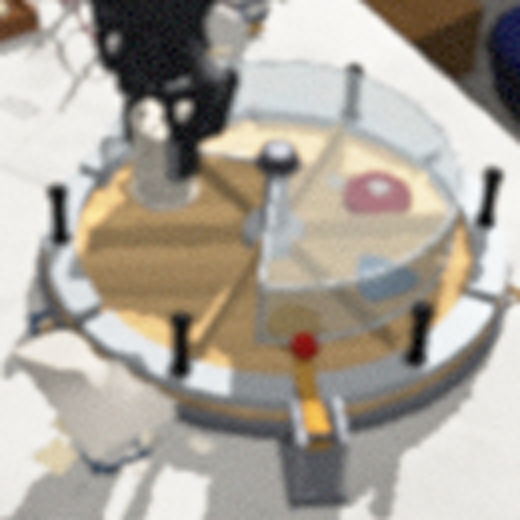

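Call:
servo_tool(
  twist=[
    [0,0,0],
    [0,0,0],
    [0,0,0],
    [0,0,0],
    [0,0,0],
    [0,0,0],
    [0,0,0],
    [0,0,0],
    [0,0,0],
    [0,0,0],
    [0,0,0],
    [0,0,0],
  ],
  offset=[
    [0,0.4,0],
    [-0.1,0.8,0],
    [-0.14,1,0],
    [-0.14,1,0],
    [-0.14,1,0],
    [-0.14,1,0],
    [-0.14,1,0],
    [-0.14,1,0],
    [-0.14,1,0],
    [-0.14,1,0],
    [-0.14,1,0],
    [-0.14,1,0],
  ],
  hand=[38,38,38,38,38,38,38,38,38,38,38,38],
)

```text
time_s: 27.2
ee_pos: [476.6, 120.1, 144.9]
orientation: [[0.992, -0.001, -0.129], [0.129, 0.0, 0.992], [-0.001, -1.0, 0.0]]
wrist_force: [0.7, -0.3, -0.6]
opening: 43.2
```

Call:
servo_tool(
  twist=[
    [0,0,0],
    [0,0,0],
    [0,0,0],
    [0,0,0],
    [0,0,0],
    [0,0,0],
    [0,0,0],
    [0,0,-0.1],
    [0,0,-0.1],
    [0,0,-0.1],
    [0,0,0],
    [0,0,0],
  ],
  offset=[
    [-0.14,1,0],
    [-0.14,1,0],
    [-0.14,1,0],
    [-0.14,1,0],
    [-0.14,1,0],
    [-0.14,1,0],
    [-0.14,1,0],
    [-0.14,1,0],
    [-0.14,1,0],
    [-0.14,1,0],
    [-0.13,0.8,0],
    [-0.1,0.7,0],
  ],
  hand=[38,38,38,38,38,38,38,38,38,38,38,38],
)

```text
time_s: 28.7
ee_pos: [444.5, 349.3, 145.1]
orientation: [[0.996, -0.0, -0.086], [0.086, -0.0, 0.996], [-0.0, -1.0, -0.0]]
wrist_force: [-0.4, 0.9, -0.8]
opening: 43.3
```

```bash
python3 - <<'E'
from h import *
T=wT();save('wrist','w14.png');o=r.get_obs();print(o['ee_pos'],o['wrist_force'],o['opening'],o['q'])
s=save('side','s14.png')[:,:,::-1]
cv2.imwrite('pics/s14c.png',cv2.resize(s[80:200,220:340],None,fx=4,fy=4,interpolation=cv2.INTER_CUBIC))
t=save('top','t14.png')[:,:,::-1]
cv2.imwrite('pics/t14c.png',cv2.resize(t[150:250,130:330],None,fx=4,fy=4,interpolation=cv2.INTER_CUBIC))
E
```

```text
[444.08174285 351.49117828 145.2636293 ] [ 0.45276028  2.9133513  -1.16571163] 43.1197503842878 [-48.09910082  22.96194473   7.0481857  109.10479755  -3.79282419
  48.09357936  55.99814193]
```

View pics/w14.png

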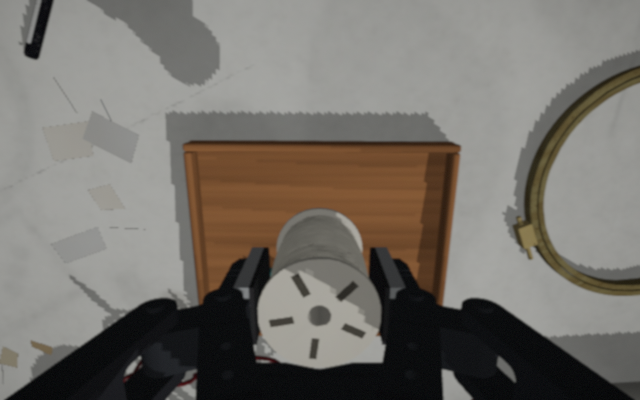

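View pics/s14c.png

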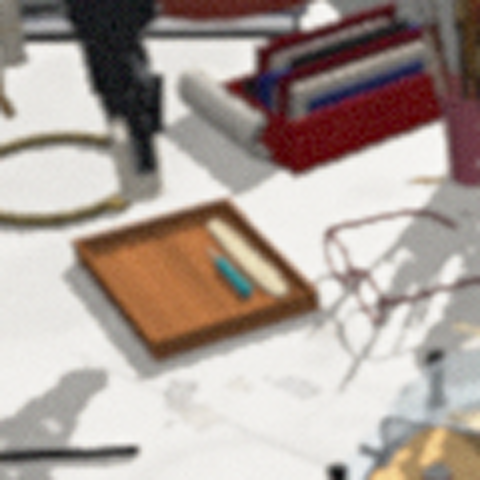

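```bash
python3 - <<'E'
from h import *
T=wT()
P=ray('wrist',[(185,145),(459,148)],22,T=T,C=r.calibration('wrist'));print(P)
m=P.mean(0)[:2];d=(P[1]-P[0])[:2];d/=np.linalg.norm(d);n=np.array([d[1],-d[0]]);print(m+n*42,np.degrees(np.arctan2(n[1],n[0])), r.get_obs()['ee_pos'])
E
```

```text
[[413.70100019 249.09134162  22.        ]
 [399.04287434 443.56396949  22.        ]]
[448.25313806 349.48439755] 4.3104456725422216 [444.68958775 348.79758815 145.19010964]
```

Call:
servo_tool(
  twist=[
    [0,0,0],
    [0,0,0],
    [0,0,0],
    [0,0,0],
    [0,0,0],
    [0,0,0],
    [0,0,0],
    [0,0,0],
    [0,0,0],
    [0,0,0],
  ],
  offset=[
    [0.05,0,-0.5],
    [0,0,-0.8],
    [0,0,-0.8],
    [0,0,-0.8],
    [0,0,-0.8],
    [0,0,-0.5],
    [0,0,-0.3],
    [0,0,-0.2],
    [0,0,-0.1],
    [0,0,0],
  ],
  hand=[38,38,38,38,38,38,38,38,38,38],
)

```text
time_s: 30.1
ee_pos: [446.2, 348.3, 49.5]
orientation: [[0.996, 0.0, -0.085], [0.085, 0.0, 0.996], [0.0, -1.0, 0.0]]
wrist_force: [0.4, -0.2, -0.1]
opening: 43.5
```

Call:
servo_tool(
  twist=[
    [0,0,0],
    [0,0,0],
    [0,0,0],
  ],
  offset=[
    [0,0,-0.06],
    [0,0,-0.05],
    [0,0,-0.04],
  ],
  hand=[38,38,38],
)

```text
time_s: 30.48
ee_pos: [446.0, 348.2, 46.3]
orientation: [[0.996, 0.0, -0.085], [0.085, 0.0, 0.996], [0.0, -1.0, 0.0]]
wrist_force: [-0.2, 0.2, -0.4]
opening: 43.1
```

Call:
servo_tool(
  twist=[
    [0,0,0],
    [0,0,0],
  ],
  offset=[
    [0,0,-0.04],
    [0,0,-0.03],
  ],
  hand=[38,38],
)

```text
time_s: 30.72
ee_pos: [446.0, 348.2, 45.6]
orientation: [[0.996, -0.0, -0.085], [0.085, 0.0, 0.996], [-0.0, -1.0, 0.0]]
wrist_force: [-1.4, -1.8, 9.9]
opening: 43.3
```

Call:
servo_tool(
  twist=[
    [0,0,0],
    [0,0,0],
    [0,0,0],
    [0,0,0],
    [0,0,0],
    [0,0,0],
  ],
  offset=[
    [0,0,0.02],
    [0,0,0],
    [0,0,0],
    [0,0,0],
    [0,0,0],
    [0,0,0],
  ],
  hand=[43,45,48,52,58,62],
)

```text
time_s: 31.48
ee_pos: [446.0, 348.2, 45.3]
orientation: [[0.996, -0.0, -0.085], [0.085, 0.0, 0.996], [-0.0, -1.0, 0.0]]
wrist_force: [0.1, 0.2, -0.0]
opening: 62.2
```

Call:
servo_tool(
  twist=[
    [0,0,0],
    [0,0,0],
    [0,0,0],
    [0,0,0],
    [0,0,0],
    [0,0,0],
    [0,0,0],
    [0,0,0],
    [0,0,0],
    [0,0,0],
  ],
  offset=[
    [0,0,0.3],
    [0,0,0.6],
    [0,0,1],
    [0,0,1],
    [0,0,1],
    [0,0,1],
    [0,0,1],
    [0,0,1],
    [0,0,0.5],
    [0,0,0],
  ],
  hand=[62,62,62,62,62,62,62,62,62,62],
)

```text
time_s: 32.72
ee_pos: [446.3, 348.4, 194.3]
orientation: [[0.996, 0.001, -0.085], [0.085, 0.001, 0.996], [0.001, -1.0, 0.001]]
wrist_force: [0.3, -0.3, 0.2]
opening: 62.3
```

```bash
python3 look.py 15; python3 - <<'E'
from h import *
save('wrist','w15.png')
s=cv2.imread('pics/s15.png')
cv2.imwrite('pics/s15d.png',cv2.resize(s[90:280,225:425],None,fx=4,fy=3.1,interpolation=cv2.INTER_CUBIC)[:600])
t=save('top','t15.png')[:,:,::-1]
cv2.imwrite('pics/t15c.png',cv2.resize(t[115:240,145:415],None,fx=2.9,fy=2.9,interpolation=cv2.INTER_CUBIC))
E
```

```text
[ 0.2825348  -0.26904858  0.16408101] [446.31782728 348.42680253 194.27044575]
knob px 366.75757575757575 243.06060606060606 66
s7.png 367.16883116883116 242.5194805194805 77
s8.png 367.0921052631579 242.07894736842104 76
```

View pics/w15.png

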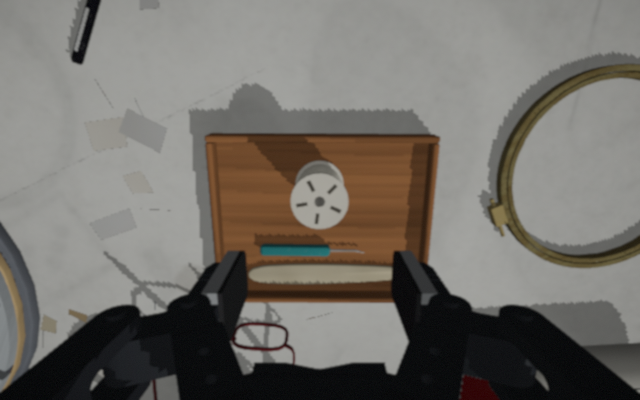

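View pics/s15d.png

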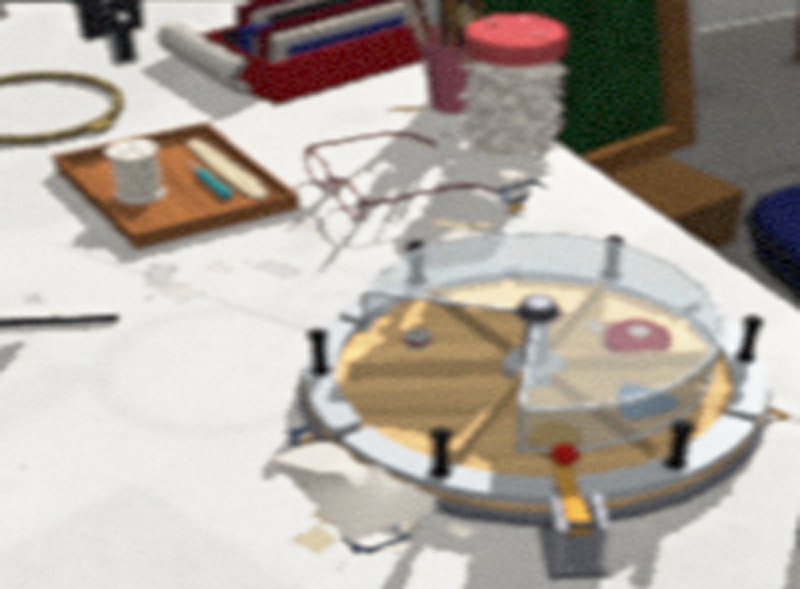

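View pics/t15c.png

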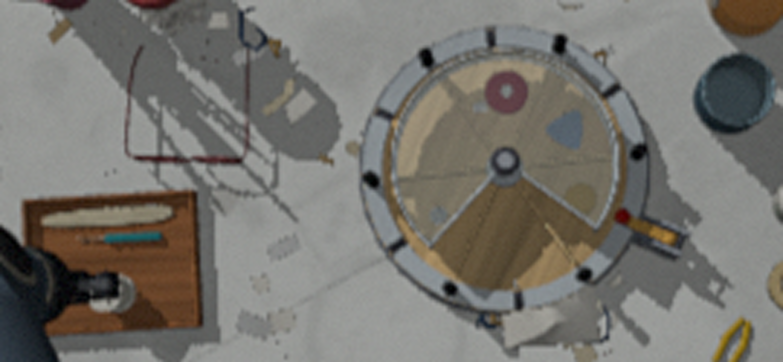

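```bash
python3 -c "
from rig import r
print(r.get_obs()['time_s'],r.finish_job())"
```

```text
the job is handed in; nothing more can be done
32.875 None
```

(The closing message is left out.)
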